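# Lock the pulley and press its keyed shaft home

### The job

The pulley in the flat jig can still turn: first slide the jig's barrel bolt all the way into the notch in the pulley's rim. Then take the keyed shaft out of its wooden stand, lower it upright into the pulley's hub, turn it until the key slips into the keyway, and push it down against the spring ejector until its collar sits on the hub. Finish while still holding the shaft pressed fully home, with the bolt still in; leave the other things on the table where they are.

Things in the scene. Friction and masses are not known exactly. Their poses are not given: they have to be found in the camera images.
- drive_jig: jig fixed to the table, yaw within 0.4 rad: dark steel plate 12 mm thick, in its frame x -148 to 64 mm, y -65 to 65 mm. Origin on the pulley's axis, at table height. Four pins 14 mm high round the pulley. On its -x side (nearest the robot) the bolt lies along its x axis in two guide blocks (x = -56 and -136 mm, 34 mm wide in y, tops 38 mm above the table)
- pulley: loose aluminium pulley, 0.45 kg, flat on the jig plate (underside 12 mm above the table), 0.8 mm play between the pins. Origin: centre of its underside, z up. Flanged disc 90 mm across, 24 mm thick. Rim notch on its -x side, facing the bolt within 0.03 rad: 15 mm wide at the rim, narrowing, 12 mm deep; the bolt in it stops the pulley turning
- hub_mouth (a point): centre of the top face of the pulley's hub boss (48 mm across), 40 mm above the pulley's origin, axes as the pulley's. Through bore 20 mm in diameter with one keyway, 8 mm wide, on the -x side (same side as the rim notch), reaching 15.5 mm from the axis, full height
- bolt_knob (a point): point on the axis of the bolt's upright black knob, 60 mm above the table; the knob is a round post 14 mm in diameter, from 34 to 72 mm above the table, moving with the bolt. On the jig's x axis, at jig x = -100 mm + bolt travel. Pinch it from above across the jig's y, or push it along jig +x
- lock_bolt (a joint): travel of the barrel bolt in m: 0 = drawn back, 0.030 = fully in the pulley's notch (end stop); starts at 0 to 0.008. It moves along jig +x towards the pulley with about 2 N friction and stays where it is left
- ejector (a joint): travel in m of the spring ejector pin (13 mm across) under the bore: 0 = up (top 19 mm above the pulley's underside), grows as it is pressed down, 0.015 with the shaft home. It pushes up with 3.5 N at 0 and 7.3 N at 0.015, more than the shaft's weight: a shaft that is let go rises again
- shaft: loose upright steel shaft, 82 mm high, about 0.2 kg. Origin: centre of its lower end, z up. 18 mm in diameter, nose tapering to 10 mm over the lowest 7 mm. Collar 44 mm across at z = 36 to 42 mm; above it the head, a block 36 mm in x, 24 mm in y, up to z = 82 mm: grip it from above across the 24 mm. Fully home its origin is 4 mm above the pulley's origin, x axes alike
- shaft_key (a point): middle of the lower end of the shaft's only key, 14 mm above the shaft's origin and 11.5 mm to its -x side, axes as the shaft's. Key 6 mm wide, reaching 14 mm from the axis, z = 14 to 35 mm of the shaft. A small lug on the collar's rim (to 27.5 mm from the axis) stands right over it. At the start the key faces world -x within 0.75 rad. Play in the keyway about 0.07 rad each way
- shaft_stand: wooden block 80 x 80 x 44 mm fixed on the table; the shaft hangs by its collar in the 33 mm vertical through hole in its middle. Origin: centre of its underside
- screwdriver: yellow-handled screwdriver, 206 mm, lying loose on the table; bystander
- glue_stick: glue stick, 90 mm long, 24 mm thick, lying loose to the right of the jig; bystander
- wrench: steel combination wrench, 144 mm, lying loose behind the jig; bystander
- oiler: small oil bottle, 41 mm wide, 118 mm high with its red spout, standing loose to the left of the stand; bystander
There are look-alikes about, which are no part of the job. There is more than one size of the pulley; the job needs the middle-sized. Leave any orange look-alike of the shaft alone.

How it is judged (in metres and radians):
On the way, in this order (a step that is already met when the one before it is completed fails the run):
1. the bolt is slid fully into the pulley's notch while the shaft is still out of the hub (value of joint lock_bolt above 0.026 m and distance between shaft and pulley above 0.06 m), for 0.2 s.
2. the key has slipped into the keyway, the bolt being in (value of joint lock_bolt above 0.026 m and z of shaft in the frame of pulley below 0.021 m and horizontal distance between shaft and pulley below 0.005 m and angle between shaft's own z axis and vertical below 0.15 rad), for 0.1 s.
At the end, for the whole second after the job is handed in: Bolt in (26 of 30 mm or more); shaft at rest fully home in the hub (within 2.5 mm, 3 mm off axis, 0.07 rad upright, key in keyway), still held down by the fingers (over 2 N) with the ejector pressed 12.5 mm or more; pulley flat in its nest (3 mm in height, 4 mm sideways) (value of joint lock_bolt above 0.026 m and z of shaft in the frame of pulley below 0.0065 m and horizontal distance between shaft and pulley below 0.003 m and angle between shaft's own z axis and vertical below 0.07 rad and angle between the x axis of shaft and the x axis of pulley, either way round below 0.14 rad and value of joint ejector above 0.0125 m and contact force between the fingers and shaft above 2 N and z of pulley in the frame of drive_jig below 0.015 m and horizontal distance between pulley and drive_jig below 0.004 m and linear speed of shaft below 0.02 m/s); the arm keeps its last pose, push and grip.
It fails at once if the screwdriver is moved by more than 30 mm (distance of screwdriver from where it was at the start of the episode above 0.03 m).
It fails at once if the glue stick is moved by more than 30 mm (distance of glue_stick from where it was at the start of the episode above 0.03 m).
It fails at once if the wrench is moved by more than 30 mm (distance of wrench from where it was at the start of the episode above 0.03 m).
It fails at once if the oiler is moved by more than 30 mm (distance of oiler from where it was at the start of the episode above 0.03 m).
It also fails if it takes over 48 s, if anything falls off the work surface, if the arm or the gripper's body presses on something with over 40 N, if the wrist force passes 120 N, or if a joint passes its speed limit or range.

### The arm

A 6-joint arm with a two-finger parallel gripper is mounted at the origin on a cart in front of the work surface, level with it; the furniture and walls round the work are solid. World frame = base frame: x ahead of the robot, y to its left, z up, the work surface at z = 0. Lengths are in mm, angles in rad, forces in N, time in s.
With the tool pointing down it reaches from about 425 to 950 mm from the base axis. Payload 3.5 kg.
Tool frame: the origin (TCP) lies on the centre line of the jaws, within the pads' length; the fingertips stand 19 mm ahead of it and the grasp point (between the pads) is the TCP; z points along the fingers, y is the line along which they close (so a half turn about z gives the same grasp; the last joint's range is limited). The gripper opens to 85 mm and grips with 20 to 120 N. Pads are 22 mm wide; open, the fingers measure 114 mm over their backs; the gripper's body (76 mm by 85 mm) begins 54 mm behind the grasp point. The pads swing forward as they close: fully open they stand 13 mm farther back than shut.
Start: joints at [1.098, 0.286, 1.577, -0, 1.279, -0.15], TCP at [214.089, 640.135, 250.325] pointing down, gripper open.
Joint ranges: [-2.77, 2.77], [-0.9, 2.22], [0.21, 2.48], [-1.53, 4.67], [0.24, 2.81], [-2.84, 2.84]. Speed limits (rad/s): [2.79, 2.79, 3.14, 3.14, 3.14, 3.14].

### API

Orientations are given as a unit quaternion [x, y, z, w].
In Python, from workcell import monitor, cams, r gives the robot as it stands.
- The arm moves only by the tool advance, called after ">>>" as name([rows], argument=value, ...), one row to a line, values as JSON. Schema: {"type":"object","properties":{"segments":{"type":"array","items":{"type":"array","prefixItems":[{"type":"number"},{"type":"array","items":{"type":"number"},"minItems":3,"maxItems":3},{"type":"number"}],"minItems":3,"maxItems":3},"minItems":1,"maxItems":10},"only":{"type":"string"},"quiet":{"type":"boolean"},"lines":{"type":"string"}},"required":["segments"],"additionalProperties":false}. segments is a list of rows, 1 to 10 of them, each written [opening, [dx, dy, dz], turn]: the finger opening in mm, then dx, dy, dz in parts of the range, where 1.0 means 400 mm, then a turn about the tool's z in a scale on which 1.0 is pi rad; each row shifts and turns the commanded pose from where the row before left it, along the tool's axes as they then stand; what a row does not reach is not made up. A row lasts 1/10 s, in which the tool goes at most 50 mm and 0.15 rad, less where a joint would pass 70% of its speed; a pose out of reach is approached as far as the arm can. The fingers move at their own pace and stop on an object; the grip force is fixed at half the most. Time passes only in rows, so rows that do not move let the fingers close. The tool returns the time, the measured TCP pose, the force, the opening and the grip force at its end. only (a regular expression) keeps the lines of the reply that match it, lines (a string "A,B") keeps lines A to B, and quiet returns only ok. Shift and turn numbers lie between -1 and 1, and a call with a number outside is refused. Input that does not fit is refused with a message, and nothing moves.
- monitor.state(): the state, without advancing time (a new reading comes with each control period).
- cams.camera(name): name is "side" or "top" or "wrist"; returns a dict with "img" (384x512x3 uint8, red, green, blue), "K" (3x3 intrinsics, pixels), "origin" and "orientation" of the camera in the world. Camera axes: x right, y up, looking along -z (the intrinsics and any distortion apply to the point x, -y, -z); pixel columns grow to the right and rows downward; lengths in mm; the calibration is good to about 2 mm. The wrist camera is an equidistant fisheye: a pixel r from the principal point sees the ray r / f radians off the axis. A picture is of the moment at which its call begins. There is no depth.
- r.sign_off(): hands the job in; it is judged then, once.
The state is a dict: "time": time; "joint_pos": joint angles; "qvel": joint speeds; "joint_torque": joint torques, N m; "eef_pos": TCP position; "tool_rot": TCP orientation; "contact_force": force on the tool from outside, world axes, zero at the start; "ft_torque": the same for the moment, N m; "grip_width": finger opening in mm; "gripper_force": force on a finger pad.
Only numpy, scipy, OpenCV 4.12 (cv2) and the standard library are available. Lean on these libraries where they do the work, as an engineer would, in place of code of your own. Each camera call takes 0.05 s, during which the arm holds its last target. There are 200 camera calls.

## Working session

There is one attempt and no reset: what is moved stays moved. The work goes in short steps, Python scripts to look and compute and a tool call to move; the robot and the scene stay as the last step left them, time stands still between calls to the robot, and variables do not carry over. Pictures are saved under pics/ and viewed, at most 12 in all, crops included, and the job is handed in when it is done.

```bash
mkdir -p pics; ls; cat > h.py <<'E'
import numpy as np, cv2
from scipy.spatial.transform import Rotation as R
from workcell import monitor, cams, r
def grab(n,f=None):
    c=cams.camera(n); c['name']=n
    if f: cv2.imwrite('pics/'+f,c['img'][:,:,::-1])
    return c
def ray(c,u,v):
    K=np.array(c['K']); x=(u-K[0,2])/K[0,0]; y=(v-K[1,2])/K[1,1]
    if c['name']=='wrist':
        t=np.hypot(x,y); s=np.sin(t)/t if t>1e-9 else 1; d=np.array([x*s,y*s,np.cos(t)])
    else: d=np.array([x,y,1.])
    d=np.array([d[0],-d[1],-d[2]])
    d=R.from_quat(c['orientation']).apply(d)
    return np.array(c['origin']),d/np.linalg.norm(d)
def plane(c,u,v,z):
    o,d=ray(c,u,v); return o+d*(z-o[2])/d[2]
def proj(c,p):
    q=R.from_quat(c['orientation']).inv().apply(np.array(p)-np.array(c['origin'])); q=np.array([q[0],-q[1],-q[2]])
    K=np.array(c['K'])
    if c['name']=='wrist':
        a=np.hypot(q[0],q[1]); t=np.arctan2(a,q[2]); x,y=q[:2]/a*t
    else: x,y=q[:2]/q[2]
    return np.array([K[0,0]*x+K[0,2],K[1,1]*y+K[1,2]])
def tri(a,b):
    (o1,d1),(o2,d2)=a,b
    A=np.stack([d1,-d2],1); s=np.linalg.lstsq(A,o2-o1,rcond=None)[0]
    p,q=o1+d1*s[0],o2+d2*s[1]; return (p+q)/2,np.linalg.norm(p-q)
E
python3 - <<'E'
from h import *
import pickle
C={n:grab(n) for n in('top','side','wrist')}
pickle.dump(C,open('c0.pkl','wb'))
for n in C: print(n,np.round(C[n]['K'],1).tolist(),np.round(C[n]['origin'],1),np.round(C[n]['orientation'],3))
im=np.hstack([C['top']['img'],C['side']['img']]);
for n in('top','side'): cv2.imwrite(f'pics/{n}0.png',cv2.resize(C[n]['img'][:,:,::-1],(800,600),interpolation=cv2.INTER_CUBIC))
print(monitor.state())
E
```

```text
pics
top [[361.0, 0.0, 251.8], [0.0, 361.0, 192.5], [0.0, 0.0, 1.0]] [ 387.3   73.5 1038. ] [ 0.057 -0.071 -0.699  0.709]
side [[453.1, 0.0, 248.3], [0.0, 453.1, 192.2], [0.0, 0.0, 1.0]] [  -32.2 -1156.9   859.5] [ 0.485 -0.115 -0.202  0.843]
wrist [[297.3, 0.0, 257.3], [0.0, 297.3, 190.4], [0.0, 0.0, 1.0]] [135.4 666.4 372.7] [-0.133 -0.094  0.576  0.801]
{'time': 0.15, 'joint_pos': array([ 1.09800296e+00,  2.87033425e-01,  1.57786327e+00, -1.00321830e-05,
        1.27859226e+00, -1.49982128e-01]), 'qvel': array([ 0.00042962, -0.00203371, -0.00392564,  0.00134512,  0.00093494,
        0.00060445]), 'joint_torque': array([ 5.86652295e-04, -4.06605434e+01, -2.93140447e+01, -1.86165930e-04,
        4.00432196e-03, -7.21236660e-06]), 'eef_pos': array([213.87282522, 639.71169077, 249.20516617]), 'tool_rot': array([ 1.60704212e-01,  9.87002157e-01, -9.04026137e-04, -2.85923647e-04]), 'contact_force': array([-0.40501601, -0.00719095,  0.29135622]), 'ft_torque': array([ 0.00112781,  0.01539421, -0.0278582 ]), 'gripper_force': 0.0, 'grip_width': 85.43814633838528}
```

View pics/top0.png

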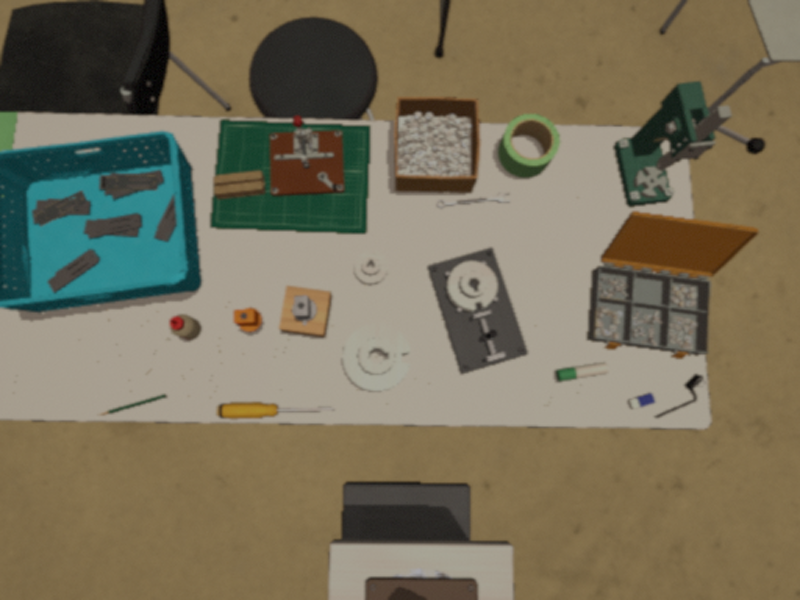

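View pics/side0.png

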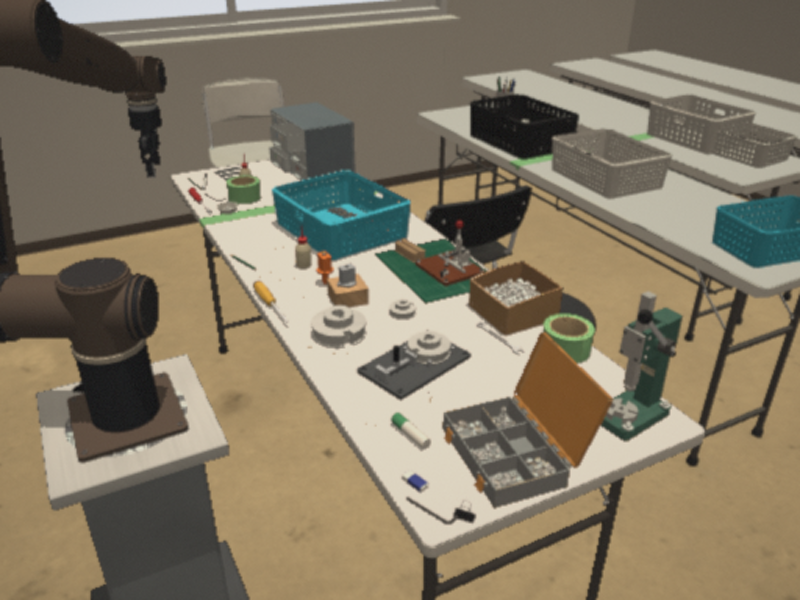

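Top view: the steel shaft sits in the wooden stand at about (303,308) of the 800-px picture. Candidates for the shaft are the steel one at (303,308) and the orange look-alike at (247,318). Candidates for the pulley are large (376,357), small (370,267) and the middle one in the jig at (472,285). I choose the steel shaft in the wood and the pulley in the jig. The bolt knob is at (488,335), the screwdriver at (250,410), and the oiler at (185,325).

```bash
python3 - <<'E'
from h import *
import pickle
C=pickle.load(open('c0.pkl','rb')); t=C['top']; s=C['side']
k=1.5625
for n,(u,v),z in [('jig pulley',(472,285),40),('knob',(488,335),60),('head',(303,308),80),('small',(370,267),30),('large',(376,357),40),('oiler',(185,325),60)]:
    print(n,plane(t,u/k,v/k,z).round(1))
pts=lambda c,u,v:ray(c,u/k,v/k)
print('head tri',tri(pts(t,303,300),pts(s,347,270)))
print('knob tri',tri(pts(t,488,334),pts(s,396,347)))
hsv=cv2.cvtColor(t['img'],cv2.COLOR_RGB2HSV)
g=t['img'].max(2)
m=((g<80)).astype(np.uint8); m[:150]=0;m[250:]=0;m[:,:262]=0;m[:,345:]=0
cs,_=cv2.findContours(m,0,2); c=max(cs,key=cv2.contourArea); b=cv2.boxPoints(cv2.minAreaRect(c)); print(cv2.contourArea(c),b.tolist())
P=np.array([plane(t,u,v,12) for u,v in b]); print(P.round(1),P.mean(0))
for i in range(4): e=P[(i+1)%4]-P[i]; print(np.linalg.norm(e),np.arctan2(e[1],e[0]))
m=((hsv[...,0]>5)&(hsv[...,0]<25)&(hsv[...,1]>70)&(g>100)).astype(np.uint8); m[:175]=0;m[220:]=0;m[:,:172]=0;m[:,215:]=0
cs,_=cv2.findContours(m,0,2); c=max(cs,key=cv2.contourArea); b=cv2.boxPoints(cv2.minAreaRect(cv2.convexHull(c)));P=np.array([plane(t,u,v,44) for u,v in b]); print('stand',P.round(1),P.mean(0))
E
```

```text
jig pulley [601.6 -86.2  40. ]
knob [ 508.4 -110.    60. ]
head [547.8 211.8  80. ]
small [634.4  99.6  30. ]
large [468.8  85.4  40. ]
oiler [517.9 417.7  60. ]
head tri (array([557.52208612, 214.35086886,  77.02387642]), np.float64(9.909625750393891))
knob tri (array([ 512.02948426, -110.16817662,   64.13308112]), np.float64(5.082791259223581))
2716.5 [[274.0324401855469, 170.60540771484375], [315.2810974121094, 157.91351318359375], [336.1243591308594, 225.654052734375], [294.8757019042969, 238.345947265625]]
[[ 641.5   -8.8   12. ]
 [ 682.2 -130.7   12. ]
 [ 483.  -186.6   12. ]
 [ 445.4  -68.2   12. ]] [563.04266221 -98.56957748  12.        ]
128.4847403232569 -1.2488008481043675
206.86440654968982 -2.8679499542793954
124.2367312402351 1.8785367865331857
204.93203780909454 0.2939925845188729
stand [[515.  258.9  44. ]
 [596.8 251.   44. ]
 [585.6 166.9  44. ]
 [503.9 176.1  44. ]] [550.33489398 213.24843767  44.        ]
```

The rows are not in the units I measure in: shifts go in shares of 400 mm and turns go in shares of pi rad. I convert before sending: -40 mm / 400 = -0.1, -30 mm / 400 = -0.075.

```bash
cat >> h.py <<'E'
def to(x,y,z,yaw=None):
    """print tool-axis shift from the measured pose to a world point; yaw = wanted angle of -toolx in world"""
    s=monitor.state(); Q=R.from_quat(s['tool_rot']); M=Q.as_matrix()
    cur=np.arctan2(-M[1,0],-M[0,0])
    print('t',round(s['time'],2),'tcp',s['eef_pos'].round(1),'yaw',cur.round(4),'tilt',M[2,2].round(5),'F',s['contact_force'].round(1),'w',round(s['grip_width'],1))
    if yaw is not None:
        d=(yaw-cur+np.pi/2)%np.pi-np.pi/2; print('turn tool z',round(-d,4))
    print('shift',(M.T@(np.array([x,y,z])-s['eef_pos'])).round(1))
E
```

>>> advance([
  [85, [-0.1, -0.075, 0], 0],
  [85, [-0.1, -0.075, 0], 0],
  [85, [-0.1, -0.075, 0], 0],
  [85, [-0.1, -0.075, 0], 0],
  [85, [-0.1, -0.075, 0], 0],
  [85, [-0.1, -0.075, 0], 0],
  [85, [-0.1, -0.075, 0], 0],
  [85, [-0.1, -0.075, 0], 0],
  [85, [-0.1, -0.075, 0], 0],
  [85, [-0.1, -0.075, 0], 0],
])

```text
time: 1.15
eef_pos: [498.9, 226.9, 250.2]
tool_rot: [0.161, 0.987, 0.0, -0.0]
contact_force: [-0.1, 0.6, 0.4]
grip_width: 85.3
gripper_force: 0.0
```

>>> advance([
  [85, [0, 0, 0], -0.0477],
  [85, [0, 0, 0], -0.0477],
  [85, [0, 0, 0], -0.0477],
  [85, [0, 0, 0], -0.0477],
  [85, [0, 0, 0], 0],
])

```text
time: 1.65
eef_pos: [498.1, 228.6, 249.9]
tool_rot: [-0.138, 0.99, -0.0, -0.0]
contact_force: [-0.1, -0.2, -0.6]
grip_width: 85.0
gripper_force: 0.0
```

```bash
python3 - <<'E'
from h import *
import pickle
to(470,-60,250,0.285)
c=grab('wrist','w1.png'); pickle.dump(c,open('w1.pkl','wb'))
print(c['origin'],R.from_quat(c['orientation']).apply([0,0,-1]), [proj(c,p).round() for p in [(548,213,82),(603,-87,52)]])
E
```

```text
t 1.65 tcp [498.1 228.6 249.9] yaw 0.2767 tilt -1.0 F [-0.1 -0.2 -0.6] w 85.0
turn tool z -0.0083
shift [ 105.9 -269.9    0. ]
[418.48293435 206.06677851 373.65966904] [ 0.30859644  0.08745064 -0.94716452] [array([231., 215.]), array([ 26., 183.])]
```

View pics/w1.png

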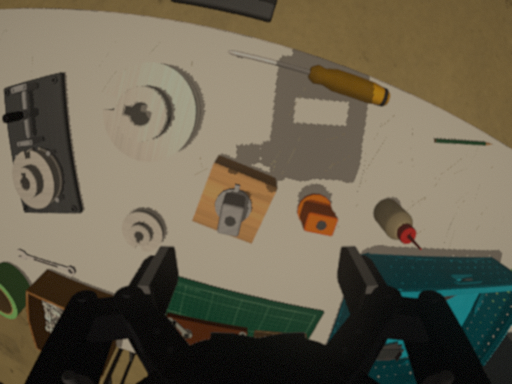

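Converted, -45 mm / 400 = -0.1125, 17 mm / 400 = 0.0425.

>>> advance([
  [85, [0.0425, -0.1125, 0], 0],
  [85, [0.0425, -0.1125, 0], 0],
  [85, [0.0425, -0.1125, 0], 0],
  [85, [0, 0, 0], 0],
], lines="1,2")

```text
time: 2.1
eef_pos: [485.9, 80.7, 250.3]
```

```bash
python3 - <<'E'
from h import *
import pickle
c=grab('wrist','w2.png'); pickle.dump(c,open('w2.pkl','wb'))
E
```

>>> advance([
  [85, [0.0425, -0.1125, 0], 0],
  [85, [0.0425, -0.1125, 0], 0],
  [85, [0.0425, -0.1125, 0], 0],
  [85, [0, 0, 0], 0],
], lines="1,2")

```text
time: 2.55
eef_pos: [474.1, -62.3, 250.5]
```

```bash
python3 - <<'E'
from h import *
import pickle
c=grab('wrist','w3.png'); pickle.dump(c,open('w3.pkl','wb'))
W=[pickle.load(open(f'w{i}.pkl','rb')) for i in(1,2,3)]
def crop(c,p,h=40,s=5):
    u,v=proj(c,p).round().astype(int); u0,v0=max(u-h,0),max(v-h,0); print(u0,v0)
    return cv2.resize(c['img'][v0:v0+2*h,u0:u0+2*h,::-1],(400,300) if 0 else (2*h*s,2*h*s),interpolation=cv2.INTER_CUBIC)
a=crop(W[0],(548,213,60)); b=crop(W[1],(548,213,60))
cv2.imwrite('pics/shaft12.png',np.hstack([a,b]))
a=crop(W[1],(565,-97,30),57,7)[:,:]; b=crop(W[2],(565,-97,30),57,7)
cv2.imwrite('pics/jig23.png',np.hstack([cv2.resize(x,(400,400)) for x in(a,b)]))
E
```

```text
192 167
307 205
55 130
156 166
```

View pics/shaft12.png

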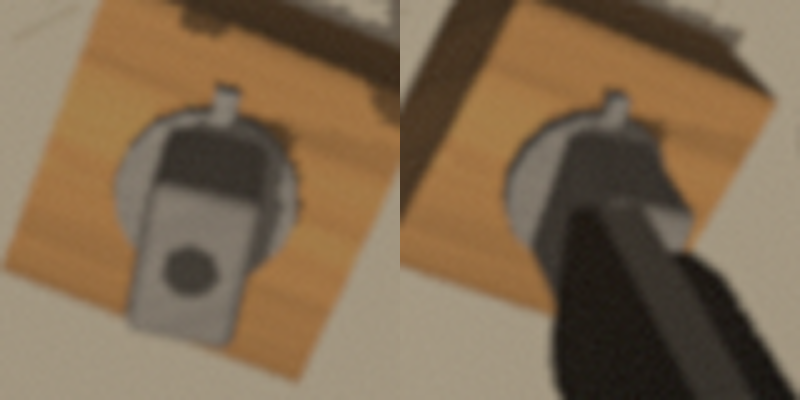

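View pics/jig23.png

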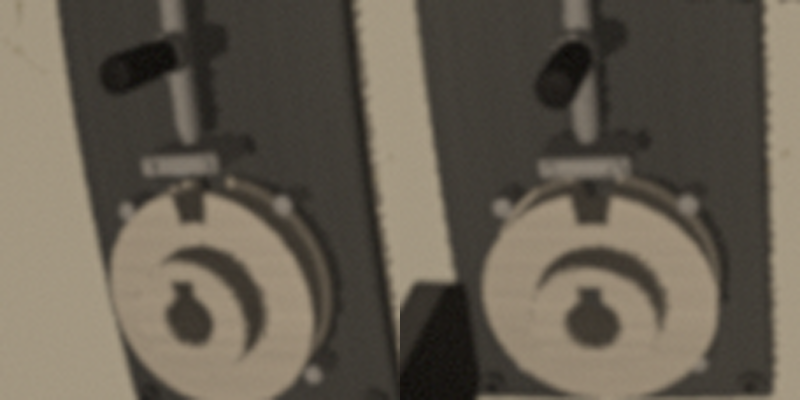

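Left crop: the shaft's head top is at crop corners (160,187), (260,207), (228,347) and (128,325), with the lug at (227,90), facing the robot. It is steel in a wooden block, so it is the right one. The jig crops show the knob top at (118,77) and (156,85), and the bore at (188,318) and (192,320) with its keyway towards the rim notch and the bolt.

```bash
cat >> h.py <<'E'
def blob(c,uv,lim,h=14,k=6,op=0):
    """centroid & circle of the dark blob around uv"""
    u,v=[int(round(a)) for a in uv]; g=cv2.cvtColor(c['img'],cv2.COLOR_RGB2GRAY)[v-h:v+h+1,u-h:u+h+1]
    g=cv2.resize(g,None,fx=k,fy=k,interpolation=cv2.INTER_CUBIC); m=(g<lim).astype(np.uint8)
    if op: m=cv2.morphologyEx(m,cv2.MORPH_OPEN,cv2.getStructuringElement(2,(op,op)))
    n,L,S,Ce=cv2.connectedComponentsWithStats(m); l=L[h*k+k//2,h*k+k//2]
    assert l>0,'centre bright'
    conv=lambda p:(np.array(p)+.5)/k-.5+np.array([u-h,v-h])
    return conv(Ce[l]),S[l][4]/k/k,(L==l)
E
python3 - <<'E'
from h import *
import pickle
W=[pickle.load(open(f'w{i}.pkl','rb')) for i in(1,2,3)]; a=114/400; T=pickle.load(open('c0.pkl','rb'))['top']
f=lambda o,u,v:(o[0]+u*a,o[1]+v*a)
o2,o3=(55,130),(156,166)
P=lambda i,uv:ray(W[i],*uv)
k2,k3=f(o2,118,77),f(o3,156,85)
print('knob top',tri(P(1,k2),P(2,k3)), plane(W[1],*k2,72),plane(W[2],*k3,72))
b2,b3=f(o2,188,318),f(o3,193,320)
for lim in(95,110):
  q2,A2,_=blob(W[1],b2,lim,op=27);q3,A3,_=blob(W[2],b3,lim,op=27)
  print(lim,q2-b2,q3-b3,A2,A3,'bore',tri(P(1,q2),P(2,q3)),plane(W[1],*q2,52),plane(W[2],*q3,52))
n2,n3=f(o2,182,287),f(o3,190,292); print('keyway end',plane(W[1],*n2,52),plane(W[2],*n3,52))
n2,n3=f(o2,189,205),f(o3,191,208); print('notch mid',plane(W[1],*n2,36),plane(W[2],*n3,36))
g=lambda u,v:(192+u/5,167+v/5)
g2=lambda u,v:(307+u/5,205+v/5)
H=np.array([plane(W[0],*g(*p),82+8) for p in [(160,187),(260,207),(228,347),(128,325)]]);print('head',H.round(1),H.mean(0))
for i in range(4): e=H[(i+1)%4]-H[i]; print(np.linalg.norm(e).round(1),np.arctan2(e[1],e[0]).round(3))
print('dot',plane(W[0],*g(190,271),90)); 
print('lug',tri(P(0,g(226,90)),P(1,g2(216,94))),plane(W[0],*g(226,88),50),plane(W[1],*g2(216,92),50))
print('corner A',tri(P(0,g(260,207)),P(1,g2(290,208))))
c=grab('wrist'); 
E
```

```text
knob top (array([ 512.14085861, -117.53324637,   67.01536138]), np.float64(1.4481991157544054)) [ 511.16942231 -114.85973251   72.        ] [ 509.46632849 -116.91585319   72.        ]
95 [-0.16613775 -0.75518847] [-0.61813396 -0.22923211] 153.52777777777777 175.08333333333334 bore (array([602.29130905, -89.34712573,  51.41390099]), np.float64(0.1081887079626335)) [601.87160188 -89.06014482  52.        ] [601.9775586  -89.34180347  52.        ]
110 [-0.2062854  -0.78186152] [-0.65449621 -0.23267702] 175.58333333333334 200.33333333333334 bore (array([602.2559408 , -89.39166559,  51.46075946]), np.float64(0.1315873096409579)) [601.85112157 -89.12240857  52.        ] [601.98628196 -89.38795251  52.        ]
keyway end [590.86286592 -92.09635309  52.        ] [590.74779446 -91.89884189  52.        ]
notch mid [565.40681135 -99.30572261  36.        ] [565.8737936  -99.01186891  36.        ]
head [[534.9 203.4  90. ]
 [533.5 224.4  90. ]
 [566.8 226.1  90. ]
 [567.8 204.1  90. ]] [550.7491088  214.48221208  90.        ]
21.0 1.637
33.4 0.051
22.0 -1.528
32.9 -3.12
dot [551.60981914 213.91906199  90.        ]
lug (array([524.98415488, 212.05773367,  46.68007176]), np.float64(0.06637593707344183)) [523.47255192 211.8733257   50.        ] [523.22929274 210.29171446  50.        ]
corner A (array([535.46330344, 224.81584833,  83.41277344]), np.float64(1.2905541918721544))
```

```bash
python3 -c "
from h import *
to(511,-116.5,62,0.285)"
```

```text
t 2.65 tcp [474.2 -58.8 250.3] yaw 0.2742 tilt -1.0 F [-0.7  0.4  0.1] w 84.7
turn tool z -0.0108
shift [-19.8 -65.6 188.2]
```

Converted, 40 mm / 400 = 0.1, -33 mm / 400 = -0.0825, -0.01 rad / 3.1416 = -0.0032.

>>> advance([
  [50, [-0.025, -0.0825, 0.075], -0.0032],
  [50, [-0.025, -0.0825, 0.075], 0],
  [50, [0, 0, 0.1], 0],
  [50, [0, 0, 0.1], 0],
  [50, [0, 0, 0.0625], 0],
  [50, [0, 0, 0.0575], 0],
  [50, [0, 0, 0], 0],
  [50, [0, 0, 0], 0],
])

```text
time: 3.45
eef_pos: [512.1, -115.1, 62.4]
tool_rot: [-0.144, 0.99, 0.0, -0.0]
contact_force: [0.5, -0.3, 0.7]
grip_width: 49.8
gripper_force: 0.0
```

```bash
python3 - <<'E'
from h import *
to(511,-116.5,62,0.285)
c=grab('wrist'); u,v=proj(c,(511,-116,60)).astype(int); print(u,v)
cv2.imwrite('pics/k1.png',cv2.resize(c['img'][80:380,100:420,::-1],(640,600)))
E
```

```text
t 3.45 tcp [ 512.1 -115.1   62.4] yaw 0.289 tilt -1.0 F [ 0.5 -0.3  0.7] w 49.8
turn tool z 0.004
shift [ 1.4 -1.1  0.4]
256 263
```

View pics/k1.png

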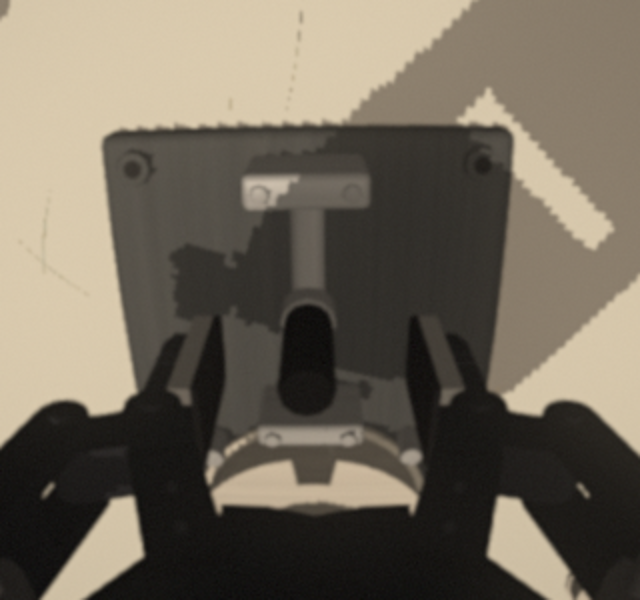

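The knob (crop 307,370) is centred between the pads (215 and 420), so I close on it and then draw it along jig +x (tool -x).

>>> advance([
  [5, [0, 0, 0], 0],
  [5, [0, 0, 0], 0],
  [5, [0, 0, 0], 0],
  [5, [0, 0, 0], 0],
  [5, [0, 0, 0], 0],
  [5, [0, 0, 0], 0],
])

```text
time: 4.1
eef_pos: [512.6, -117.1, 63.9]
tool_rot: [-0.143, 0.99, -0.001, 0.001]
contact_force: [-0.9, 0.8, 5.9]
grip_width: 11.9
gripper_force: 58.6
```

>>> advance([
  [5, [-0.015, 0, 0], 0],
  [5, [-0.015, 0, 0], 0],
  [5, [-0.015, 0, 0], 0],
  [5, [-0.0075, 0, 0], 0],
  [5, [0, 0, 0], 0],
])

```text
time: 4.6
eef_pos: [532.8, -110.9, 63.9]
tool_rot: [-0.143, 0.99, -0.0, 0.001]
contact_force: [-0.8, 1.2, 6.2]
grip_width: 12.2
gripper_force: 58.7
```

Converted, -2 mm / 400 = -0.005.

>>> advance([
  [5, [-0.005, 0, 0], 0],
  [5, [-0.005, 0, 0], 0],
  [5, [-0.005, 0, 0], 0],
  [5, [0, 0, 0], 0],
  [5, [0, 0, 0], 0],
])

```text
time: 5.1
eef_pos: [538.2, -109.2, 63.9]
tool_rot: [-0.143, 0.99, -0.0, 0.001]
contact_force: [-1.5, 2.0, 6.8]
grip_width: 12.1
gripper_force: 58.7
```

Converted, -2 mm / 400 = -0.005.

>>> advance([
  [5, [-0.005, 0, 0], 0],
  [5, [-0.005, 0, 0], 0],
  [5, [0, 0, 0], 0],
  [5, [0, 0, 0], 0],
])

```text
time: 5.5
eef_pos: [538.7, -109.0, 63.8]
tool_rot: [-0.144, 0.99, 0.0, -0.005]
contact_force: [-12.3, -2.3, 14.9]
grip_width: 12.2
gripper_force: 59.7
```

```bash
python3 - <<'E'
from h import *
c=grab('wrist')
cv2.imwrite('pics/k2.png',cv2.resize(c['img'][80:380,100:420,::-1],(640,600)))
E
```

```text
(no output)
```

View pics/k2.png

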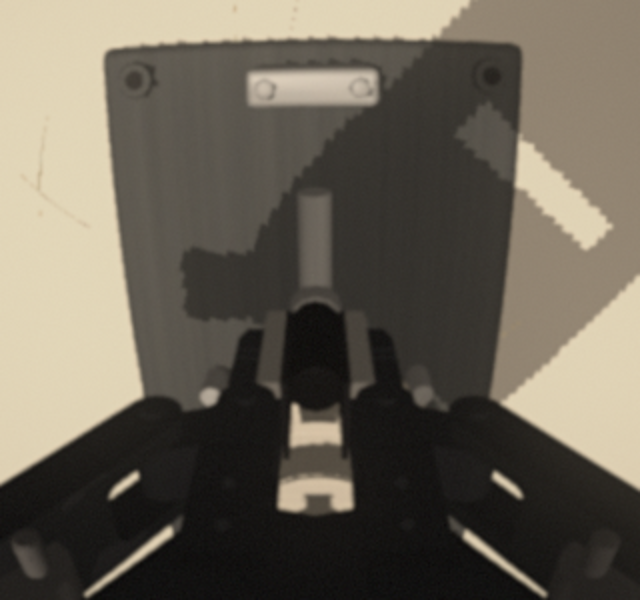

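The bolt is on its end stop: 12 N, and it advanced only 0.5 mm of the last 4 mm. I open, lift clear and head for the shaft.

Converted, -40 mm / 400 = -0.1, 4 mm / 400 = 0.01, 0.14 rad / 3.1416 = 0.0446.

>>> advance([
  [50, [0.01, 0, 0], 0],
  [50, [0, 0, 0], 0],
  [50, [0, 0, 0], 0],
  [50, [0, 0, -0.1], 0],
  [50, [0, 0, -0.1], 0],
  [60, [0, 0, -0.1], 0.0318],
  [60, [0, 0, 0], 0.0446],
  [60, [0, 0, 0], 0],
])

```text
time: 6.35
eef_pos: [538.5, -109.2, 184.0]
tool_rot: [-0.024, 1.0, -0.001, 0.002]
contact_force: [-0.5, -0.0, -1.6]
grip_width: 60.2
gripper_force: 0.0
```

```bash
python3 - <<'E'
from h import *
import pickle
c=grab('wrist'); pickle.dump(c,open('w4.pkl','wb'))
# recheck bore with bolt in
u=proj(c,(602,-89.3,52)); print(u)
to(551.5,213.8,180,0.05)
E
```

```text
[274.57929993 247.91305029]
t 6.4 tcp [ 537.5 -108.8  182.3] yaw 0.0501 tilt -1.0 F [ 0.4 -0.1 -0.3] w 60.2
turn tool z 0.0001
shift [-30.1 321.5   2.3]
```

Converted, 46 mm / 400 = 0.115, -10 mm / 400 = -0.025.

>>> advance([
  [70, [0.0125, 0.115, -0.025], 0],
  [70, [0.0125, 0.115, -0.025], 0],
  [70, [0.0125, 0.115, -0.025], 0],
  [70, [0.0125, 0.115, -0.025], 0],
  [70, [0.0125, 0.115, -0.025], 0],
  [70, [0.0125, 0.115, 0], 0],
  [70, [0.0125, 0.115, 0], 0],
  [70, [0, 0, 0], 0],
  [70, [0, 0, 0], 0],
], lines="1,2")

```text
time: 7.3
eef_pos: [486.3, 211.7, 230.4]
```

```bash
python3 - <<'E'
from h import *
import pickle
c=grab('wrist'); pickle.dump(c,open('w5.pkl','wb'))
to(551.5,213.8,75,0.05)
u,v=proj(c,(545,213,70)).round().astype(int); print(u,v)
cv2.imwrite('pics/s5.png',cv2.resize(c['img'][v-50:v+50,u-50:u+50,::-1],(600,600),interpolation=cv2.INTER_CUBIC))
t=grab('top'); pickle.dump(t,open('t1.pkl','wb'))
E
```

```text
t 7.35 tcp [486.7 210.8 230.7] yaw 0.0496 tilt -1.0 F [-0.2  0.4 -0. ] w 69.8
turn tool z -0.0004
shift [-65.3  -0.  155.5]
256 231
```

View pics/s5.png

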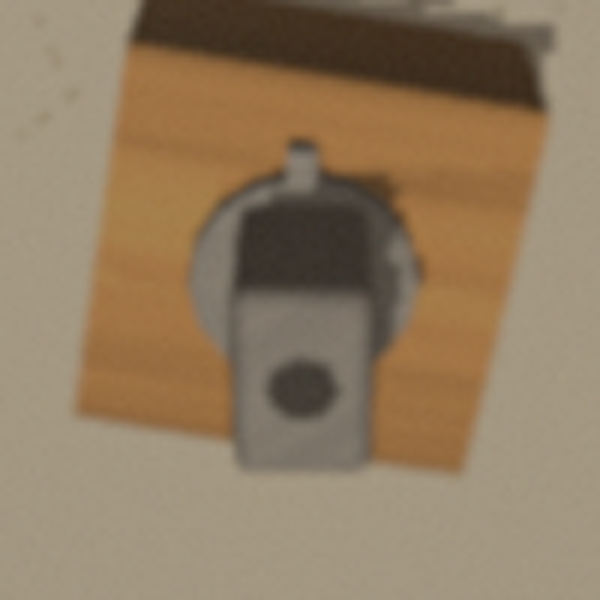

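The head's sides run straight along the image (232–372 px), so the grip yaw fits. The hole in the head's top is at crop (303,388) and the lug at (303,150), facing the robot. Next I triangulate that hole.

```bash
python3 - <<'E'
from h import *
import pickle
W=[pickle.load(open(f'w{i}.pkl','rb')) for i in(1,5)]; 
p5=lambda u,v:(206+(u+.5)/6-.5,181+(v+.5)/6-.5); p1=lambda u,v:(192+(u+.5)/5-.5,167+(v+.5)/5-.5)
print('dot',tri(ray(W[0],*p1(190,271)),ray(W[1],*p5(303,388))),plane(W[1],*p5(303,388),90))
print('near/far/left/right',[plane(W[1],*p5(*q),90).round(1) for q in [(302,290),(302,470),(235,380),(369,380)]])
print('lug tip',plane(W[1],*p5(303,140),50),plane(W[1],*p5(303,150),50))
to(551.5,213.8,75,0.05)
t=pickle.load(open('t1.pkl','rb')); cv2.imwrite('pics/t1c.png',cv2.resize(t['img'][150:250,260:360,::-1],(600,600),interpolation=cv2.INTER_CUBIC))
E
```

```text
dot (array([552.07860632, 213.5668635 ,  88.30453991]), np.float64(0.24050631872808312)) [551.14203741 213.64899059  90.        ]
near/far/left/right [array([532.7, 212.6,  90. ]), array([567.5, 214.3,  90. ]), array([550.2, 202.1,  90. ]), array([549. , 224.7,  90. ])]
lug tip [521.70644815 211.98508782  50.        ] [523.67012217 212.08270044  50.        ]
t 7.4 tcp [487.1 210.2 231. ] yaw 0.0478 tilt -1.0 F [-0.3 -0.2 -0.1] w 70.1
turn tool z -0.0022
shift [-64.9   0.7 155.8]
```

View pics/t1c.png

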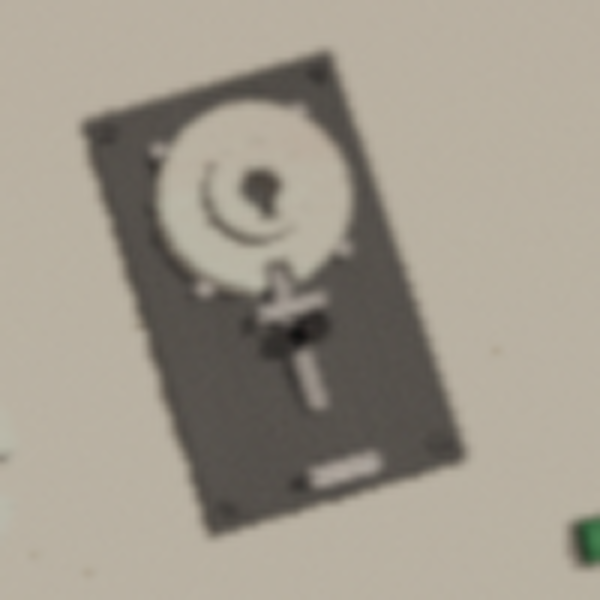

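The top crop shows the bolt's tip in the rim notch at (283,275). Now I go over the head and down.

Converted, 40 mm / 400 = 0.1, -32 mm / 400 = -0.08.

>>> advance([
  [50, [-0.08, 0, 0.075], 0],
  [50, [-0.08, 0.0013, 0.075], 0],
  [50, [0, 0, 0.1], 0],
  [50, [0, 0, 0.075], 0],
  [50, [0, 0, 0.065], 0],
  [50, [0, 0, 0], 0],
], lines="1,4")

```text
time: 8.0
eef_pos: [548.2, 211.8, 71.2]
tool_rot: [-0.023, 1.0, -0.001, -0.005]
contact_force: [0.2, -0.9, -0.4]
```

>>> advance([
  [15, [0, 0, 0], 0],
  [15, [0, 0, 0], 0],
  [15, [0, 0, 0], 0],
  [15, [0, 0, 0], 0],
  [15, [0, 0, 0], 0],
])

```text
time: 8.5
eef_pos: [552.7, 214.3, 78.3]
tool_rot: [-0.024, 1.0, -0.0, 0.002]
contact_force: [-0.0, -2.8, 5.0]
grip_width: 23.2
gripper_force: 60.8
```

```bash
python3 -c "
from h import *
to(551,213.6,75,.05)"
```

```text
t 8.5 tcp [552.7 214.3  78.3] yaw 0.0476 tilt -0.99999 F [-0.  -2.8  5. ] w 23.2
turn tool z -0.0024
shift [ 1.7 -0.6  3.3]
```

Converted, -40 mm / 400 = -0.1, -20 mm / 400 = -0.05, -0.12 rad / 3.1416 = -0.0382.

>>> advance([
  [15, [0, 0, -0.05], 0],
  [15, [0, 0, -0.1], 0],
  [15, [0, 0, -0.1], 0],
  [15, [0, 0, -0.05], 0],
  [15, [0, 0, 0], -0.0382],
  [15, [0, 0, 0], -0.0382],
  [15, [0, 0, 0], 0],
])

```text
time: 9.2
eef_pos: [550.4, 214.7, 195.6]
tool_rot: [-0.143, 0.99, 0.0, -0.001]
contact_force: [0.5, -0.2, -1.8]
grip_width: 23.2
gripper_force: 60.3
```

```bash
python3 -c "
from h import *
to(602.1,-89.3,200,.285)"
```

```text
t 9.2 tcp [550.4 214.7 195.6] yaw 0.2874 tilt -1.0 F [ 0.5 -0.2 -1.8] w 23.2
turn tool z 0.0024
shift [  36.6 -306.2   -4.5]
```

Converted, -44 mm / 400 = -0.11, -43 mm / 400 = -0.1075.

>>> advance([
  [15, [0.0125, -0.11, 0], 0],
  [15, [0.0125, -0.11, 0], 0],
  [15, [0.0125, -0.11, 0], 0],
  [15, [0.0125, -0.11, 0], 0],
  [15, [0.0125, -0.11, 0], 0],
  [15, [0.0125, -0.1075, 0], 0],
  [15, [0.015, -0.1075, 0], 0],
  [15, [0, 0, 0], 0],
  [15, [0, 0, 0], 0],
])

```text
time: 10.1
eef_pos: [602.9, -89.9, 195.3]
tool_rot: [-0.141, 0.99, 0.001, -0.001]
contact_force: [-0.3, -0.2, -1.9]
grip_width: 23.1
gripper_force: 60.6
```

```bash
python3 - <<'E'
from h import *
import pickle
to(602.1,-89.3,130,.285)
C={n:grab(n) for n in('wrist','top','side')}; pickle.dump(C,open('c6.pkl','wb'))
s=monitor.state()['eef_pos']
c=C['wrist']; print(proj(c,s-[0,0,70]),proj(c,(602,-89,52)))
a=cv2.resize(c['img'][130:330,156:356,::-1],(400,400)); 
x=C['side']; u,v=proj(x,(602,-89,90)).round().astype(int); print(u,v)
b=cv2.resize(x['img'][v-40:v+40,u-40:u+40,::-1],(400,400),interpolation=cv2.INTER_CUBIC)
cv2.imwrite('pics/in6.png',np.hstack([a,b]))
E
```

```text
t 10.1 tcp [602.9 -89.9 195.3] yaw 0.2829 tilt -1.0 F [-0.3 -0.2 -1.9] w 23.1
turn tool z -0.0021
shift [ 0.5  0.6 65.3]
[259.82116799 214.34106923] [258.15604573 182.060519  ]
274 205
```

View pics/in6.png

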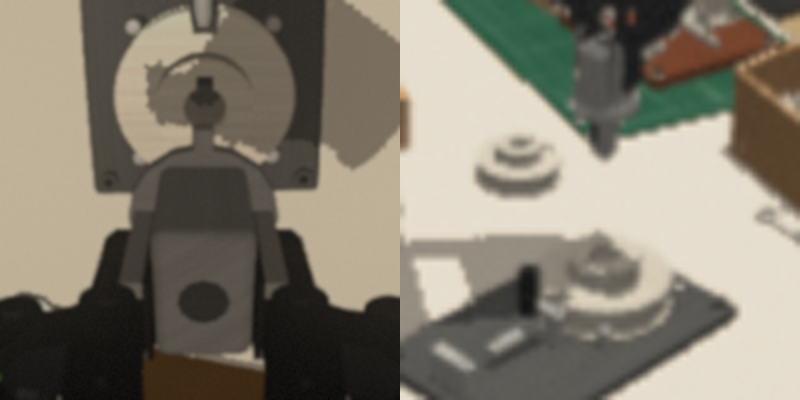

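Wrist crop: the lug (204,140), the keyway (204,85) and the bore (204,108) are all in one line, and the head's dot is at (204,302). Next I work out where the shaft's axis sits in the jaws along tool x.

```bash
python3 - <<'E'
from h import *
import pickle
c=pickle.load(open('c6.pkl','rb'))['wrist']; s=monitor.state()['eef_pos']
p=lambda u,v:(156+(u+.5)/2-.5,130+(v+.5)/2-.5)
M=R.from_quat(monitor.state()['tool_rot']).as_matrix()
for n,q,z in [('dot',p(204,302),s[2]+11.7),('lug tip',p(204,131),s[2]-28.3)]: print(n,(M.T@(plane(c,*q,z)-s)).round(1))
b=plane(c,*p(205,108),52);print('bore',b,'keyway',plane(c,*p(205,78),52))
q,_,_=blob(c,p(205,108),60,h=12,op=27) if 0 else (0,0,0)
E
```

```text
dot [  1.9  -1.7 -11.7]
lug tip [29.2 -1.5 28.3]
bore [603.57286301 -88.45066299  52.        ] keyway [589.57456624 -92.52087548  52.        ]
```

Converted, 25 mm / 400 = 0.0625, 14 mm / 400 = 0.035.

>>> advance([
  [15, [0, 0.0038, 0.0625], 0],
  [15, [0, 0, 0.0625], 0],
  [15, [0, 0, 0.035], 0],
  [15, [0, 0, 0], 0],
  [15, [0, 0, 0], 0],
])

```text
time: 10.75
eef_pos: [603.3, -87.2, 132.7]
tool_rot: [-0.143, 0.99, -0.0, 0.0]
contact_force: [0.9, -0.2, -1.9]
grip_width: 23.3
gripper_force: 60.7
```

```bash
python3 - <<'E'
from h import *
import pickle
x=grab('side');t=grab('top'); pickle.dump((x,t),open('c7.pkl','wb'))
to(603,-88.2,115,.285)
for _ in range(3): print(monitor.state()['eef_pos'])
E
```

```text
t 10.85 tcp [604.1 -87.8 134.1] yaw 0.2875 tilt -1.0 F [-0.   0.2 -2.3] w 23.1
turn tool z 0.0025
shift [ 1.2 -0.  19.1]
[604.12854299 -87.79154976 134.10311017]
[604.12854299 -87.79154976 134.10311017]
[604.12854299 -87.79154976 134.10311017]
```

Converted, 4 mm / 400 = 0.01.

>>> advance([
  [15, [0, 0, 0.01], 0],
  [15, [0, 0, 0.01], 0],
  [15, [0, 0, 0.01], 0],
  [15, [0, 0, 0], 0],
  [15, [0, 0, 0], 0],
])

```text
time: 11.35
eef_pos: [602.8, -87.8, 120.0]
tool_rot: [-0.143, 0.99, 0.0, -0.0]
contact_force: [0.2, 0.0, -2.1]
grip_width: 23.3
gripper_force: 60.7
```

Converted, 2 mm / 400 = 0.005.

>>> advance([
  [15, [0, 0, 0.005], 0],
  [15, [0, 0, 0.005], 0],
  [15, [0, 0, 0.005], 0],
  [15, [0, 0, 0], 0],
  [15, [0, 0, 0], 0],
])

```text
time: 11.85
eef_pos: [603.6, -88.0, 114.5]
tool_rot: [-0.143, 0.99, -0.001, 0.001]
contact_force: [3.0, -0.6, -3.6]
grip_width: 22.8
gripper_force: 60.6
```

Converted, 2 mm / 400 = 0.005.

>>> advance([
  [15, [0, 0, 0.005], 0],
  [15, [0, 0, 0.005], 0],
  [15, [0, 0, 0], 0],
  [15, [0, 0, 0], 0],
])

```text
time: 12.25
eef_pos: [603.7, -88.0, 110.7]
tool_rot: [-0.143, 0.99, -0.0, 0.001]
contact_force: [3.4, -0.6, -1.5]
grip_width: 23.1
gripper_force: 60.8
```

In the bore; a +x side force of 3 N means moving about 1 mm along tool -x.

Converted, 2 mm / 400 = 0.005, 1.5 mm / 400 = 0.0038.

>>> advance([
  [15, [-0.0025, 0, 0], 0],
  [15, [0, 0, 0.005], 0],
  [15, [0, 0, 0.0038], 0],
  [15, [0, 0, 0], 0],
  [15, [0, 0, 0], 0],
])

```text
time: 12.75
eef_pos: [604.0, -87.6, 106.6]
tool_rot: [-0.143, 0.99, -0.0, 0.0]
contact_force: [4.2, -2.1, -2.3]
grip_width: 23.2
gripper_force: 60.8
```

Converted, 1.5 mm / 400 = 0.0038.

>>> advance([
  [15, [0, 0, 0.0038], 0],
  [15, [0, 0, 0.0038], 0],
  [15, [0, 0, 0], 0],
  [15, [0, 0, 0], 0],
])

```text
time: 13.15
eef_pos: [604.1, -87.6, 103.8]
tool_rot: [-0.143, 0.99, -0.0, 0.0]
contact_force: [3.2, -2.5, -2.3]
grip_width: 22.9
gripper_force: 60.9
```

Converted, 2 mm / 400 = 0.005, -0.7 mm / 400 = -0.0018.

>>> advance([
  [15, [-0.0018, -0.0013, 0.005], 0],
  [15, [0, 0, 0.005], 0],
  [15, [0, 0, 0.005], 0],
  [15, [0, 0, 0], 0],
  [15, [0, 0, 0], 0],
])

```text
time: 13.65
eef_pos: [604.4, -87.6, 97.6]
tool_rot: [-0.143, 0.99, 0.0, -0.001]
contact_force: [-0.2, -0.9, 0.9]
grip_width: 23.1
gripper_force: 61.3
```

Converted, 2 mm / 400 = 0.005.

>>> advance([
  [15, [0, 0, 0.005], 0],
  [15, [0, 0, 0.005], 0],
  [15, [0, 0, 0.005], 0],
  [15, [0, 0, 0], 0],
  [15, [0, 0, 0], 0],
])

```text
time: 14.15
eef_pos: [604.4, -87.6, 91.5]
tool_rot: [-0.143, 0.99, 0.0, -0.0]
contact_force: [-0.8, 0.5, 2.2]
grip_width: 23.2
gripper_force: 61.5
```

The key slipped in and the spring is felt; side forces are near zero. I press on to the collar seat.

Converted, 2 mm / 400 = 0.005, 1 mm / 400 = 0.0025.

>>> advance([
  [15, [0, 0, 0.005], 0],
  [15, [0, 0, 0.005], 0],
  [15, [0, 0, 0.005], 0],
  [15, [0, 0, 0.0025], 0],
  [15, [0, 0, 0], 0],
  [15, [0, 0, 0], 0],
])

```text
time: 14.75
eef_pos: [604.6, -87.6, 86.4]
tool_rot: [-0.143, 0.99, 0.0, -0.001]
contact_force: [-6.3, 1.0, 11.9]
grip_width: 22.7
gripper_force: 62.8
```

>>> advance([
  [15, [0.0018, 0, 0.0025], 0],
  [15, [0, 0, 0.0025], 0],
  [15, [0, 0, 0], 0],
  [15, [0, 0, 0], 0],
  [15, [0, 0, 0], 0],
])

```text
time: 15.25
eef_pos: [604.6, -87.6, 86.3]
tool_rot: [-0.143, 0.99, 0.0, -0.0]
contact_force: [-9.3, 2.0, 18.9]
grip_width: 23.1
gripper_force: 63.8
```

```bash
python3 - <<'E'
from h import *
s=grab('side'); w=grab('wrist')
u,v=proj(s,(590,-92,50)).round().astype(int)
a=cv2.resize(s['img'][v-35:v+35,u-35:u+35,::-1],(400,400),interpolation=cv2.INTER_CUBIC)
b=cv2.resize(w['img'][110:310,156:356,::-1],(400,400)); cv2.imwrite('pics/fin.png',np.hstack([a,b]))
E
```

```text
(no output)
```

View pics/fin.png

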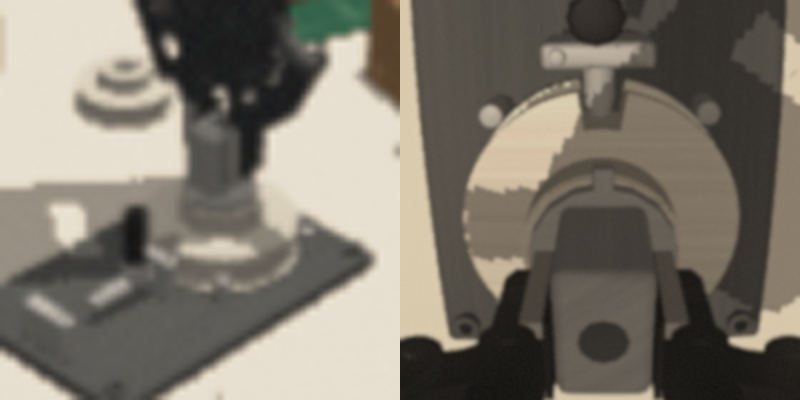

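The picture shows the collar flat on the hub with the lug at (603,180) in line with the bolt (600,90), which is in the notch. The height matches the predicted 86.3 mm and holds while the force rises to 19 N, so the shaft is home.

```bash
python3 -c "
from h import *
print(r.sign_off())"
```

```text
the job is handed in; nothing more can be done
None
```

I handed the job in at about 15 s, with the bolt on its end stop in the notch and the keyed shaft held pressed home at about 19 N, its collar on the hub; the sign-off gave no verdict.

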